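# Sweep the offcuts off the bench plate into the scrap pan

### The arm

A 6-joint arm with a two-finger parallel gripper is mounted at the origin on the work surface. World frame = base frame: x ahead of the robot, y to its left, z up, the work surface at z = 0. Lengths are in m, angles in degrees, forces in N, time in s.
With the tool pointing down it reaches from about 0.25 to 0.725 m from the base axis. Payload 9.7 kg.
Tool frame: the origin (TCP) lies midway between the tips of the shut fingers; the grasp point (between the pads) lies 19 mm behind it; z points along the fingers, y is the direction in which the jaws open and shut (so a half turn about z gives the same grasp; the last joint's range is limited). The gripper opens to 85 mm and grips with 20 to 120 N. Pads are 22 mm wide; open, the fingers measure 114 mm over their backs; the gripper's body (76 mm by 85 mm) begins 54 mm behind the grasp point. The pads swing forward as they close: fully open they stand 13 mm farther back than shut.
Start: joints at [76.891, 4.979, 10.078, 95.1, 0, 90], TCP at [0.125, 0.536, 0.231] pointing down, gripper open.
Joint ranges: [-179.16, 179.16], [-48.56, 103.87], [-65.8, 70.77], [-126.05, 130.52], [-82.76, 87.17], [-180, 180]. Speed limits (degrees/s): [127.2, 127.2, 147.25, 180, 180, 180].

### API

Orientations are given as [roll, pitch, yaw] about the fixed x, y, z axes, in that order (R = Rz(yaw) Ry(pitch) Rx(roll)).
In Python, from workcell import bot, camera, recognise gives the robot as it stands. The module is installed in compiled form; this text tells all that it offers.
- The arm moves only by the tool apply_moves, never from a script. Its argument "targets" is one flat list of numbers, 7 for each row, row after row: the shift along the world's x, y, z in units of 30 mm (1.0 is 30 mm), then the turn, a rotation vector about the world's x, y, z in units of 6 degrees (1.0 is 6 degrees), then the opening, from 0 (shut) to 1 (fully open). A call has 1 to 5 rows; each row is the pose to reach, as a shift and turn from the pose commanded when the call began; what a row does not reach only later rows make up. A row lasts 1/10 s, in which the tool goes at most 50 mm and 8.59 degrees, less where a joint would pass 70% of its speed; a pose out of reach is approached as far as the arm can. A call with a gripper value outside its range is refused whole. The fingers move at their own pace and stop on an object; "newtons" is the grip in N (left out, the last holds). Time passes only in rows, so rows that repeat a pose let the fingers close. It gives the time, the measured TCP pose, the force and the opening at its end, in the units of the state.
- bot.get_obs(): the state, without advancing time (a new reading comes with each control period).
- camera(name): name is "scene" or "top" or "wrist"; returns a dict with "img" (420x560x3 uint8, red, green, blue), "intrinsics" (3x3 intrinsics, pixels), "origin" and "rotation" of the camera in the world. Camera axes: x right, y up, looking along -z (the intrinsics and any distortion apply to the point x, -y, -z); pixel columns grow to the right and rows downward; lengths in m; the calibration is good to about 2 mm. A picture is of the moment at which its call begins. There is no depth.
- bot.job_done(): hands the job in, once; it reports no verdict.
Trained networks look in the newest picture that a camera, given by its name, has taken for a name from the list of things; names that differ only in an ending like _2 or _b are one class to them, and where a whole thing is asked for, a point or a joint stands for the part that bears it (a point fixed in the world has none). Each returns a list of dicts, best first, with "conf" (0 to 1); they miss things now and then, are a little off and sometimes report something else, mostly with a low value. They report only what shows in the picture. A call takes as long as a camera call.
- recognise(query, camera): "box" ([left, top, right, bottom] in pixels, round what is visible of it).
The state is a dict: "time": time; "q": joint angles; "qd": joint speeds; "joint_efforts": joint torques, N m; "ee_pos": TCP position; "tcp_rot": TCP orientation; "wrist_force": force on the tool from outside, world axes, zero at the start; "torque": the same for the moment, N m; "opening": finger opening in m.
Only numpy, scipy, OpenCV 4.12 (cv2) and the standard library are available. Lean on these libraries where they do the work, as an engineer would, in place of code of your own. Each camera call takes 0.05 s, during which the arm holds its last target.

### The job

Clear the sawn steel offcuts from the bench plate: with your fingertips, sweep all four across the plate and over its edge into the red scrap pan. Push them, do not pick any of them up, and let none drop into the blue tray or onto the bench. Leave the bolster ring and the finished hook lying on the plate, and the hammer on the bench beside it, where they are.

Things in the scene. Friction and masses are not known exactly. Their poses are not given: they have to be found in the camera images.
- plate: Fixed dark steel bench plate in a smithy, a flat slab 300 mm (its x) by 340 mm (its y) and 40 mm thick, lying on the wooden bench. Origin at the centre of its underside on the bench; its working face is 40 mm above that. x points away from the robot (turned by up to 0.2 rad), y along the long edges towards the left-hand pan. Its outer edges are at x = +-150 and y = +-170 mm. A low bar handle is welded to its near and its far side, 18 mm below the face.
- scrap_pan: Fixed RED open sheet-steel scrap pan, empty, 280 mm (its x) by 160 mm (its y), rim 34 mm above the bench, walls and floor 3 mm. Origin at the centre of its underside, axes parallel to the plate's. It stands against either the left (+y) or the right (-y) edge of the plate, its centre 252 mm from the plate's centre along the plate's y, with a gap of 2 mm to the plate; its rim is 6 mm lower than the plate's face, so what is pushed over the plate's edge drops into it.
- stock_tray: Fixed BLUE open tray of the same size, holding four finished copper hooks, against the opposite edge of the plate. Origin at the centre of its underside. No offcut belongs in it.
- offcut_square_mid (a point): Loose bright steel offcut on the plate: sawn stub of square bar, 30 mm (its x) by 14 by 14 mm, about 45 g. Point: its centre, 7 mm above the plate's face as it lies.
- offcut_flat_mid (a point): Loose bright steel offcut on the plate: piece of flat bar, 30 by 28 mm and 8 mm thick, about 50 g. Point: its centre, 4 mm above the plate's face as it lies.
- offcut_round_mid (a point): Loose bright steel offcut on the plate: stub of round bar, 20 mm diameter and 18 mm high, standing on its sawn end, about 44 g; it would roll if tipped over. Point: its centre, 9 mm above the plate's face.
- offcut_angle_mid (a point): Loose bright steel offcut on the plate: sawn end of angle bar, 24 mm (its x) by 26 mm (its y) by 24 mm high, 4 mm thick; one leg lies flat, the other stands up along its -x side; about 36 g. Point: the middle of its outline, 12 mm above the plate's face.
- bolster_mid (a point): Bystander: loose thick grey steel ring (a punching bolster), 60 mm outer diameter, 22 mm hole, 22 mm high, 0.42 kg, on the plate near one of its two far corners. Point: its centre, 11 mm above the plate's face.
- hook_mid (a point): Bystander: loose finished wall hook forged of 10 mm round copper bar, 0.1 kg, lying flat on the plate near the other far corner. In its own frame the outline reaches x = -21 to +21 mm and y = -50 to +47 mm from this point : the shank's centre line runs along y at x = -16 mm from y = -45 to +25 mm, then bends round through (-8, 40) and (6, 42) to end at (16, 16) mm; the point lies 5 mm above the plate's face.
- hammer_grip (a point): Bystander: hammer about 300 mm long lying on the bench to the right of the right-hand pan, about along x. Point: the middle of its handle.

How it is judged:
By the outcome, as a careful person would: the job done as asked, in the order asked, and still so for the second after the job is handed in, with the robot touching nothing.
It also fails if it takes over 67 s, if anything falls off the work surface, if the arm or the gripper's body presses on something with over 40 N, if the wrist force passes 120 N, or if a joint passes its speed limit or range.

## Working session

There is one attempt and no reset: what is moved stays moved. The work goes in short steps, Python scripts to look and compute and a tool call to move; the robot and the scene stay as the last step left them, time stands still between calls to the robot, and variables do not carry over. Pictures are saved under pics/ and viewed, and the job is handed in when it is done.

Besides the shell and the picture viewer there is one more tool, called as name(argument=value, ...) on one line, values as JSON. apply_moves: Moves the arm, as the interface text tells. Its arguments: {"type":"object","properties":{"targets":{"type":"array"},"newtons":{"type":"number"}},"required":["targets"]}

```bash
mkdir -p pics
python3 - <<'E'
from workcell import bot,camera,recognise
import cv2
print(bot.get_obs())
for n in ["scene","top","wrist"]:
    c=camera(n); cv2.imwrite(f"pics/{n}0.png",c["img"][:,:,::-1]); print(n,c["intrinsics"],c["origin"],c["rotation"],[k for k in c])
E
```

```text
{'time': 0.0, 'q': array([ 7.68915597e+01,  5.01145504e+00,  1.00336221e+01,  9.50987907e+01,
       -2.66588186e-04,  8.99997292e+01]), 'qd': array([-0.00383214,  0.0540277 ,  0.05432282, -0.06550229, -0.09079347,
       -0.04978882]), 'joint_efforts': array([-2.02882962e-03, -5.20390463e+01,  4.64801931e+01,  1.63110526e-02,
       -2.15892840e-05,  3.09223090e-06]), 'ee_pos': array([0.12468665, 0.53544578, 0.23057221]), 'tcp_rot': array([-1.79923376e+02,  2.66225761e-04,  1.66891831e+02]), 'wrist_force': array([ 0.51661827,  0.70786177, -0.06534141]), 'torque': array([-0.05189094, -0.00507726,  0.01432218]), 'opening': 0.08520571844598296}
scene [[439.07228766   0.         277.5085716 ]
 [  0.         439.07228766 216.2493841 ]
 [  0.           0.           1.        ]] [ 1.25376155 -0.18289459  0.82549455] [42.59362447 -0.99142951 86.22870301] ['img', 'intrinsics', 'origin', 'rotation']
top [[420.22277415   0.         273.61128759]
 [  0.         420.22277415 204.93566005]
 [  0.           0.           1.        ]] [ 0.38442444 -0.11351002  1.1087225 ] [ 10.45361857   0.53302136 -90.46026826] ['img', 'intrinsics', 'origin', 'rotation']
wrist [[294.89907206   0.         276.27194112]
 [  0.         294.89907206 212.82532584]
 [  0.           0.           1.        ]] [0.04579156 0.55431653 0.37370793] [-1.79818634e+01  4.98689571e-02  7.69260372e+01] ['img', 'intrinsics', 'origin', 'rotation']
```

View pics/top0.png

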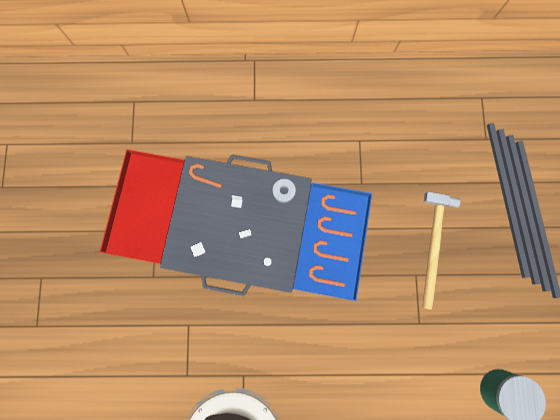

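View pics/scene0.png

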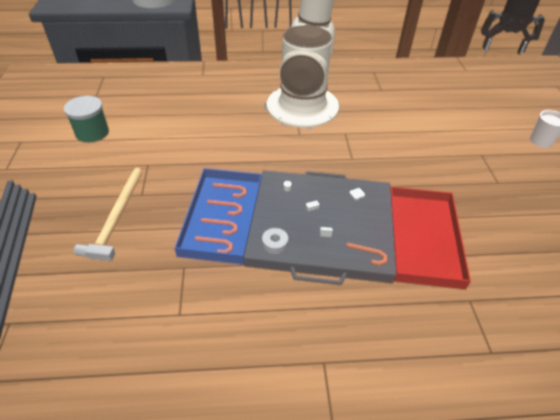

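View pics/wrist0.png

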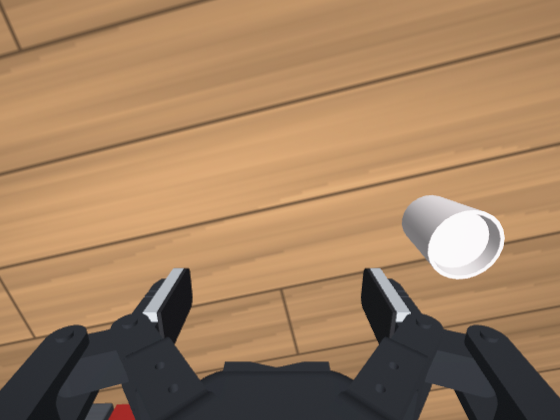

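```bash
cat > h.py <<'E'
import numpy as np
from scipy.spatial.transform import Rotation as R
def ray(c,u,v,z):
    K=c["intrinsics"]; Rm=R.from_euler('xyz',c["rotation"],degrees=True).as_matrix()
    d=Rm@np.array([(u-K[0,2])/K[0,0],-(v-K[1,2])/K[1,1],-1.])
    o=np.array(c["origin"]); return o+d*(z-o[2])/d[2]
def proj(c,p):
    K=c["intrinsics"]; Rm=R.from_euler('xyz',c["rotation"],degrees=True).as_matrix()
    q=Rm.T@(np.array(p)-c["origin"]); return K[0,0]*q[0]/-q[2]+K[0,2], K[1,1]*-q[1]/-q[2]+K[1,2]
E
python3 - <<'E'
from workcell import bot,camera,recognise
from h import *
zs=dict(plate=.04,scrap_pan=.034,stock_tray=.034,offcut_square_mid=.047,offcut_flat_mid=.044,offcut_round_mid=.049,offcut_angle_mid=.052,bolster_mid=.051,hook_mid=.045,hammer_grip=.015)
for n in ["top","scene"]:
  c=camera(n)
  for k,z in zs.items():
    for r in recognise(k,n)[:2]:
      b=r["box"]; print(n,k,round(r["conf"],2),np.round(b),ray(c,(b[0]+b[2])/2,(b[1]+b[3])/2,z).round(3))
E
```

```text
top plate 0.98 [161. 156. 311. 296.] [ 0.528 -0.008  0.04 ]
top plate 0.65 [190. 242. 206. 254.] [0.473 0.089 0.04 ]
top scrap_pan 0.96 [ 99. 146. 186. 262.] [0.588 0.237 0.034]
top stock_tray 0.84 [292. 186. 368. 300.] [ 0.482 -0.249  0.034]
top stock_tray 0.41 [190. 167. 224. 187.] [0.66  0.07  0.034]
top offcut_square_mid 0.38 [241. 230. 251. 239.] [ 0.505 -0.035  0.047]
top offcut_flat_mid 0.51 [190. 242. 206. 254.] [0.473 0.088 0.044]
top offcut_round_mid 0.54 [264. 256. 272. 263.] [ 0.441 -0.091  0.049]
top offcut_angle_mid 0.55 [229. 195. 243. 208.] [ 0.589 -0.009  0.052]
top bolster_mid 0.81 [275. 179. 298. 202.] [ 0.617 -0.139  0.051]
top hook_mid 0.64 [192. 164. 221. 189.] [0.657 0.069 0.045]
scene plate 0.75 [242. 170. 398. 286.] [ 0.577 -0.023  0.04 ]
scene scrap_pan 0.8 [392. 186. 469. 292.] [0.619 0.233 0.034]
scene scrap_pan 0.33 [176. 166. 260. 264.] [ 0.516 -0.267  0.034]
scene stock_tray 0.91 [174. 166. 261. 264.] [ 0.517 -0.268  0.034]
scene offcut_square_mid 0.41 [349. 190. 366. 202.] [0.483 0.084 0.047]
scene offcut_square_mid 0.38 [306. 203. 317. 214.] [ 0.519 -0.038  0.047]
scene offcut_angle_mid 0.59 [323. 229. 333. 239.] [ 0.606 -0.01   0.052]
scene bolster_mid 0.86 [265. 228. 290. 254.] [ 0.62  -0.127  0.051]
scene hook_mid 0.51 [347. 247. 384. 267.] [0.672 0.066 0.045]
scene hammer_grip 0.95 [ 73. 169. 141. 256.] [ 0.476 -0.546  0.015]
```

Run:
```python
import cv2
a=cv2.imread("pics/top0.png")[140:305,95:380]; cv2.imwrite("pics/top0z.png",cv2.resize(a,None,fx=2.8,fy=2.8,interpolation=cv2.INTER_CUBIC))
a=cv2.imread("pics/scene0.png")[160:295,235:475]; cv2.imwrite("pics/scene0z.png",cv2.resize(a,None,fx=3.3,fy=3.3,interpolation=cv2.INTER_CUBIC))
```

```text
(no output)
```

View pics/top0z.png

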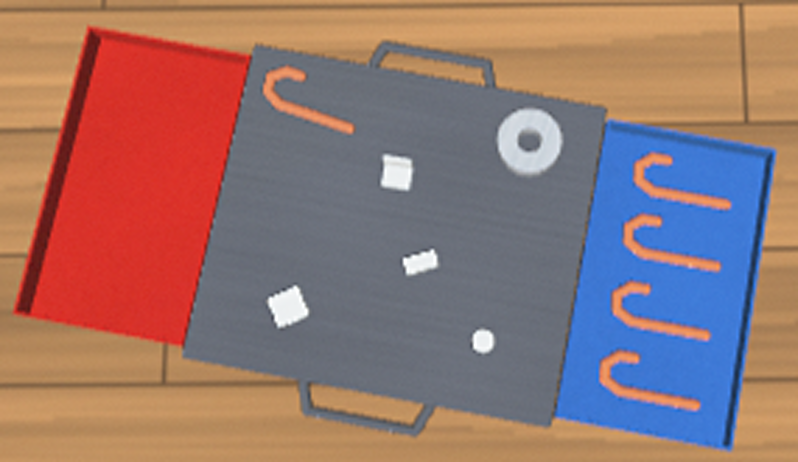

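View pics/scene0z.png

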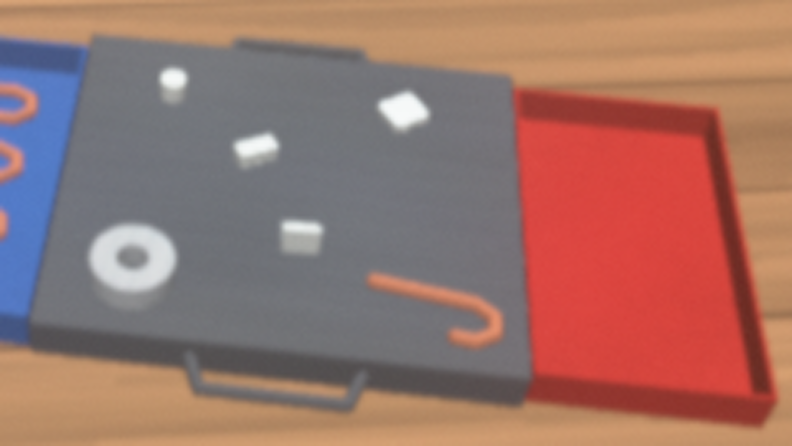

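```bash
cat >> h.py <<'E'
def fit(P,L):
    P=np.array(P)[:,:2];L=np.array(L);pc=P.mean(0);lc=L.mean(0)
    H=(L-lc).T@(P-pc);t=np.arctan2(H[0,1]-H[1,0],H[0,0]+H[1,1])
    Rm=np.array([[np.cos(t),-np.sin(t)],[np.sin(t),np.cos(t)]])
    return t,pc-Rm@lc,Rm
E
python3 - <<'E'
from workcell import camera
from h import *
LL=[(.15,.17),(.15,-.17),(-.15,-.17),(-.15,.17)]
for n,f,o,cor,objs in [("top",2.8,(95,140),[(253,44),(606,108),(551,426),(184,355)],
   dict(angle_upper=(398,158,.064),angle_low=(397,180,.05),square=(421,262,.054),flat=(288,306,.048),round=(483,341,.058),ring=(530,142,.062),hshank=(351,129,.045),hbend=(270,90,.045),htip=(302,74,.045),hs0=(280,102,.045))),
  ("scene",3.3,(235,160),[(530,380),(32,325),(95,36),(512,77)],
   dict(angle_upper=(302,228,.064),square=(256,146,.054),flat=(404,109,.048),round=(174,76,.058),ring=(133,257,.062),hshank=(372,279,.045),hbend=(492,308,.045),htip=(455,338,.045)))]:
  c=camera(n)
  P=[ray(c,o[0]+x/f,o[1]+y/f,.04) for x,y in cor]
  t,p0,Rm=fit(P,LL); print(n,np.degrees(t),p0); print((np.array(P)[:,:2]-(np.array(LL)@Rm.T+p0)).round(4).tolist())
  for k,(x,y,z) in objs.items():
    w=ray(c,o[0]+x/f,o[1]+y/f,z); print(k,w.round(3),(Rm.T@(w[:2]-p0)*1000).round(0))
E
```

```text
top -10.966121570588646 [ 0.53837932 -0.01114335]
[[-0.0014, 0.0003], [-0.0025, 0.002], [0.0017, 0.0009], [0.0023, -0.0032]]
angle_upper [ 0.6   -0.013  0.064] [61. 10.]
angle_low [ 0.582 -0.011  0.05 ] [43.  9.]
square [ 0.506 -0.033  0.054] [-27. -28.]
flat [0.468 0.087 0.048] [-87.  83.]
round [ 0.435 -0.089  0.058] [-87. -96.]
ring [ 0.614 -0.133  0.062] [  98. -105.]
hshank [0.632 0.033 0.045] [84. 61.]
hbend [0.67  0.109 0.045] [106. 143.]
htip [0.685 0.08  0.045] [127. 117.]
hs0 [0.658 0.099 0.045] [ 97. 131.]
scene -11.011072957136053 [ 0.54430594 -0.01150992]
[[-0.0035, -0.0033], [-0.0011, 0.0037], [0.0026, 0.002], [0.002, -0.0024]]
angle_upper [ 0.602 -0.014  0.064] [57.  9.]
square [ 0.511 -0.034  0.054] [-28. -29.]
flat [0.471 0.086 0.048] [-90.  81.]
round [ 0.437 -0.09   0.058] [-91. -97.]
ring [ 0.62  -0.133  0.062] [  98. -105.]
hshank [0.634 0.033 0.045] [80. 60.]
hbend [0.664 0.11  0.045] [ 94. 142.]
htip [0.688 0.079 0.045] [123. 117.]
```

apply_moves(targets=[0.75,-1.1,-0.2,0,0,-1.3,0.14,1.5,-2.2,-0.4,0,0,-2.6,0.14,2.25,-3.3,-0.6,0,0,-3.9,0.14,3.0,-4.4,-0.8,0,0,-5.2,0.14,3.75,-5.5,-1.0,0,0,-6.5,0.14])

```text
time: 1.85
ee_pos: [0.2378, 0.3693, 0.2011]
tcp_rot: [180.0, -0.0, 127.6]
wrist_force: [1.0, 0.6, 0.4]
opening: 0.0126
```

apply_moves(targets=[0.75,-1.1,-0.2,0,0,-1.3,0.14,1.5,-2.2,-0.4,0,0,-2.6,0.14,2.25,-3.3,-0.6,0,0,-3.9,0.14,3.0,-4.4,-0.8,0,0,-5.2,0.14,3.75,-5.5,-1.0,0,0,-6.5,0.14])

```text
time: 2.35
ee_pos: [0.3504, 0.2042, 0.1713]
tcp_rot: [180.0, -0.0, 88.6]
wrist_force: [0.5, 1.1, -1.1]
opening: 0.0122
```

apply_moves(targets=[0.75,-1.1,-0.4,0,0,-0.4,0.14,1.5,-2.2,-0.8,0,0,-0.8,0.14,2.25,-3.3,-1.2,0,0,-1.2,0.14,3.0,-4.4,-1.6,0,0,-1.65,0.14,3.7,-5.4,-2.0,0,0,-1.65,0.14])

```text
time: 2.85
ee_pos: [0.4615, 0.0419, 0.111]
tcp_rot: [180.0, -0.0, 78.9]
wrist_force: [0.2, 1.6, 0.2]
opening: 0.0121
```

Run:
```python
from workcell import bot,camera
import cv2
o=bot.get_obs();print(o['time'],o['ee_pos'],o['tcp_rot'],o['opening'])
c=camera("wrist"); cv2.imwrite("pics/w1.png",c["img"][:,:,::-1])
c=camera("top"); cv2.imwrite("pics/t1.png",cv2.resize(c["img"][140:305,95:380,::-1],None,fx=2.8,fy=2.8,interpolation=cv2.INTER_CUBIC))
```

```text
2.85 [0.46150764 0.04188584 0.11098288] [ 1.79966887e+02 -1.09422903e-02  7.88656404e+01] 0.012090362186816946
```

View pics/w1.png

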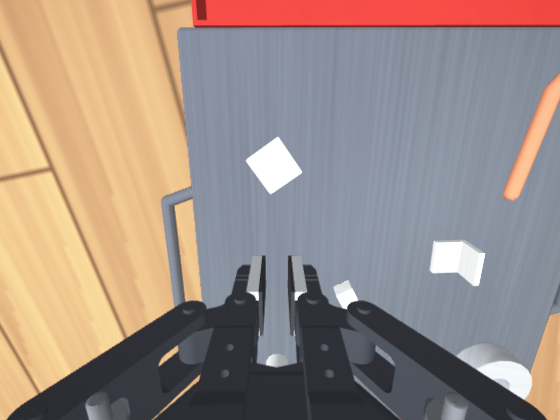

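View pics/t1.png

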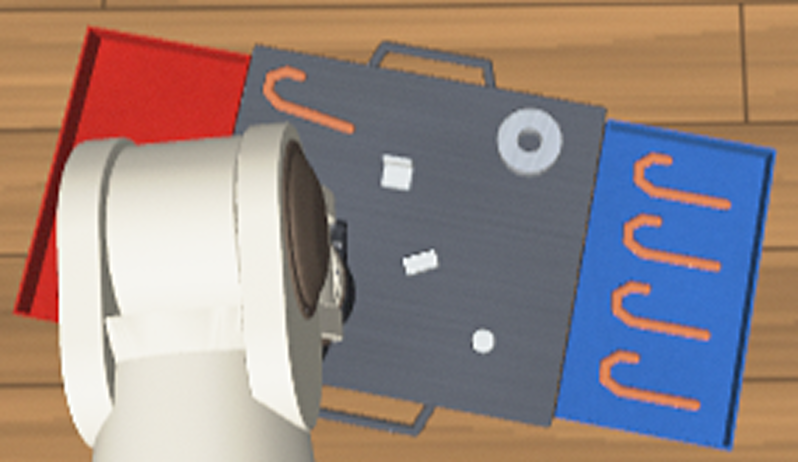

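Run:
```python
from workcell import camera
from h import *
c=camera("wrist")
t=np.radians(-11);Rm=np.array([[np.cos(t),-np.sin(t)],[np.sin(t),np.cos(t)]]);p0=np.array([.541,-.011])
for n,(u,v,z) in dict(flat=(274,165,.048),sq=(344,290,.054),round=(278,360,.058),ang=(457,258,.05),cornerNL=(180,28,.04),edgefar=(520,27,.04),near=(193,200,.04),hook=(512,195,.045),flatrear=(271,193,.048)).items():
  w=ray(c,u,v,z)[:2]; print(n,w.round(4),(Rm.T@(w-p0)*1000).round(0))
```

```text
flat [0.4674 0.0885] [-91.  84.]
sq [ 0.5018 -0.0158] [-38. -12.]
round [ 0.4394 -0.0689] [-89. -76.]
ang [ 0.5899 -0.0073] [47. 13.]
cornerNL [0.426  0.1832] [-150.  169.]
edgefar [0.6355 0.1422] [ 64. 168.]
near [0.4026 0.0734] [-152.   56.]
hook [0.6321 0.0333] [81. 61.]
flatrear [0.4614 0.0693] [-93.  64.]
```

apply_moves(targets=[0,0,-0.8,0,0,0,0.14,0,0,-1.6,0,0,0,0.14,0,0,-2.1,0,0,0,0.14,0,0,-2.3,0,0,0,0.14,0,0,-2.3,0,0,0,0.14])

```text
time: 3.5
ee_pos: [0.4604, 0.0441, 0.0421]
tcp_rot: [-180.0, 0.0, 79.0]
wrist_force: [-0.5, 0.1, -0.1]
opening: 0.0121
```

apply_moves(targets=[0.095,0.49,0,0,0,0,0.14,0.19,0.98,0,0,0,0,0.14,0.285,1.47,0,0,0,0,0.14,0.38,1.96,0,0,0,0,0.14,0.475,2.45,0,0,0,0,0.14])

```text
time: 4.0
ee_pos: [0.4755, 0.1184, 0.0429]
tcp_rot: [180.0, -0.0, 79.0]
wrist_force: [-0.8, -1.1, 0.9]
opening: 0.0121
```

Run:
```python
from workcell import bot,camera
import cv2
c=camera("wrist"); cv2.imwrite("pics/w2.png",c["img"][:,:,::-1])
```

```text
(no output)
```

View pics/w2.png

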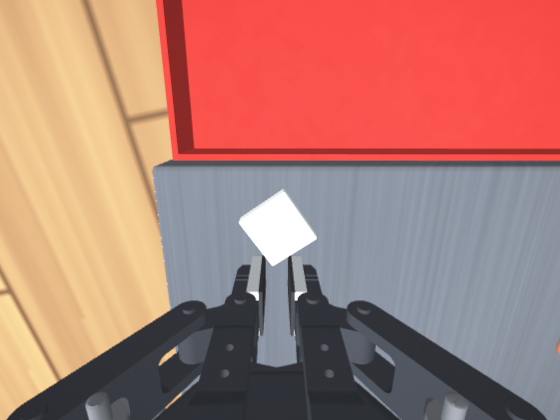

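apply_moves(targets=[0.095,0.49,0,0,0,0,0.14,0.19,0.98,0,0,0,0,0.14,0.285,1.47,0,0,0,0,0.14,0.38,1.96,0,0,0,0,0.14,0.465,2.4,0,0,0,0,0.14])

```text
time: 4.55
ee_pos: [0.4891, 0.1906, 0.0422]
tcp_rot: [-180.0, -0.0, 79.0]
wrist_force: [0.4, 1.0, -0.4]
opening: 0.0122
```

apply_moves(targets=[0,0,0.8,0,0,0,0.14,0,0,1.8,0,0,0,0.14])

```text
time: 4.75
ee_pos: [0.4881, 0.1899, 0.0954]
tcp_rot: [-179.8, 0.1, 79.0]
wrist_force: [0.6, -0.4, 0.2]
opening: 0.0119
```

Run:
```python
from workcell import bot,camera
import cv2
c=camera("wrist"); cv2.imwrite("pics/w3.png",c["img"][:,:,::-1]); print(bot.get_obs()["ee_pos"])
```

```text
[0.4902952  0.19056476 0.10162112]
```

View pics/w3.png

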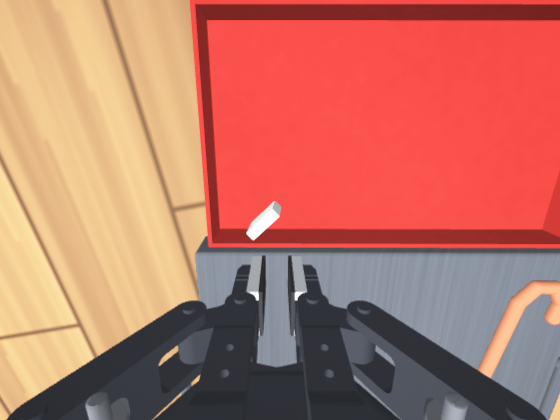

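apply_moves(targets=[-0.28,-1.45,0,0,0,0,0.14,-0.56,-2.9,0,0,0,0,0.14,-0.84,-4.35,0,0,0,0,0.14,-1.12,-5.8,0,0,0,0,0.14,-1.4,-7.25,0,0,0,0,0.14])

```text
time: 5.3
ee_pos: [0.4467, -0.0294, 0.0964]
tcp_rot: [180.0, -0.0, 79.0]
wrist_force: [1.0, 0.2, -0.1]
opening: 0.0122
```

apply_moves(targets=[-0.28,-1.45,0,0,0,0,0.14,-0.5,-2.6,0,0,0,0,0.14,-0.63,-3.25,0,0,0,0,0.14,-0.63,-3.25,0,0,0,0,0.14])

```text
time: 5.7
ee_pos: [0.428, -0.1276, 0.0963]
tcp_rot: [180.0, 0.0, 78.8]
wrist_force: [-0.2, -0.3, 0.2]
opening: 0.0118
```

```bash
cat > look.py <<'E'
import sys
from workcell import bot,camera
import cv2
from h import *
c=camera("wrist"); cv2.imwrite(f"pics/{sys.argv[1]}.png",c["img"][:,:,::-1]); o=bot.get_obs(); print(o["time"],o["ee_pos"])
t=np.radians(-11);Rm=np.array([[np.cos(t),-np.sin(t)],[np.sin(t),np.cos(t)]]);p0=np.array([.541,-.011])
print("tcp plate",(Rm.T@(o["ee_pos"][:2]-p0)*1000).round(1))
import numpy as np
np.save("cam.npy",c,allow_pickle=True)
E
python3 look.py w4
```

```text
5.75 [ 0.42816052 -0.1264123   0.09628886]
tcp plate [ -88.7 -134.8]
```

View pics/w4.png

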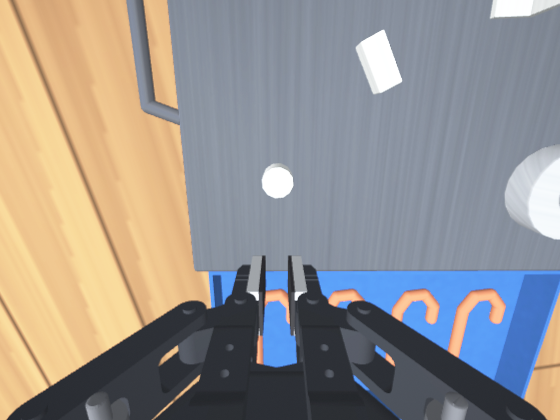

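```bash
cat > loc.py <<'E'
import sys
from h import *
c=np.load("cam.npy",allow_pickle=True).item()
t=np.radians(-11);Rm=np.array([[np.cos(t),-np.sin(t)],[np.sin(t),np.cos(t)]]);p0=np.array([.541,-.011])
a=list(map(float,sys.argv[1:]))
for i in range(0,len(a),3):
  w=ray(c,*a[i:i+3])[:2]; print(w.round(4),(Rm.T@(w-p0)*1000).round(1))
E
python3 loc.py 277 181 .058  373 62 .054 200 270 .04 532 195 .062
```

```text
[ 0.4347 -0.0864] [-90.  -94.3]
[ 0.5011 -0.0305] [-35.5 -26.8]
[ 0.3634 -0.1461] [-148.5 -166.5]
[ 0.5882 -0.1248] [  68.1 -102.7]
```

apply_moves(targets=[-0.03,0,-0.8,0,0,0,0.14,-0.03,0,-1.6,0,0,0,0.14,-0.03,0,-1.8,0,0,0,0.14,-0.03,0,-1.8,0,0,0,0.14])

```text
time: 6.15
ee_pos: [0.4271, -0.1247, 0.042]
tcp_rot: [-179.9, -0.0, 79.1]
wrist_force: [-0.5, 0.8, 0.5]
opening: 0.0117
```

apply_moves(targets=[0.08,0.4,0,0,0,0,0.14,0.17,0.88,0,0,0,0,0.14,0.27,1.4,0,0,0,0,0.14,0.39,2.0,0,0,0,0,0.14,0.52,2.7,0,0,0,0,0.14])

```text
time: 6.65
ee_pos: [0.4434, -0.0433, 0.0432]
tcp_rot: [179.9, -0.0, 79.0]
wrist_force: [-0.8, 0.3, 0.7]
opening: 0.0122
```

```bash
python3 look.py w5
```

```text
6.7 [ 0.44373969 -0.0411592   0.0431604 ]
tcp plate [-89.7 -48.2]
```

View pics/w5.png

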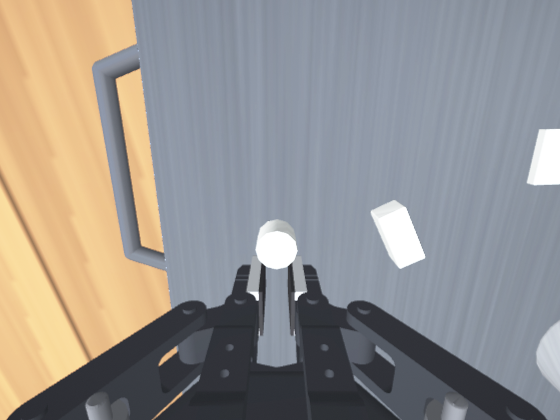

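apply_moves(targets=[0.08,0.4,0,0,0,0,0.14,0.19,1.0,0,0,0,0,0.14,0.32,1.65,0,0,0,0,0.14,0.45,2.3,0,0,0,0,0.14,0.575,2.95,0,0,0,0,0.14])

```text
time: 7.2
ee_pos: [0.4604, 0.045, 0.0429]
tcp_rot: [180.0, -0.0, 79.0]
wrist_force: [0.6, -1.3, 0.9]
opening: 0.012
```

apply_moves(targets=[0.125,0.65,0,0,0,0,0.14,0.25,1.3,0,0,0,0,0.14,0.38,1.95,0,0,0,0,0.14,0.505,2.6,0,0,0,0,0.14,0.6,3.1,0,0,0,0,0.14])

```text
time: 7.7
ee_pos: [0.4782, 0.1382, 0.0427]
tcp_rot: [180.0, -0.0, 79.0]
wrist_force: [-0.5, -1.0, 0.8]
opening: 0.0121
```

```bash
python3 look.py w6
```

```text
7.75 [0.47861654 0.13959557 0.04263329]
tcp plate [-90.  135.9]
```

View pics/w6.png

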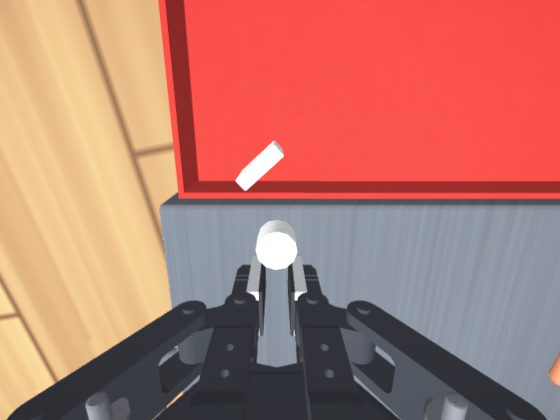

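```bash
python3 loc.py 243 183 .028  276 147 .028 284 152 .01 260 166 .028 180 196 .034
```

```text
[0.4673 0.1867] [-110.1  180. ]
[0.4886 0.2022] [-92.1 199.3]
[0.4923 0.1968] [-87.4 194.7]
[0.4783 0.194 ] [-100.7  189.3]
[0.4338 0.1874] [-143.1  174.3]
```

Run:
```python
from workcell import camera
import cv2
im=cv2.imread("pics/w6.png")[100:260,160:360]; cv2.imwrite("pics/w6z.png",cv2.resize(im,None,fx=3.9,fy=3.7,interpolation=cv2.INTER_CUBIC))
```

```text
(no output)
```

View pics/w6z.png

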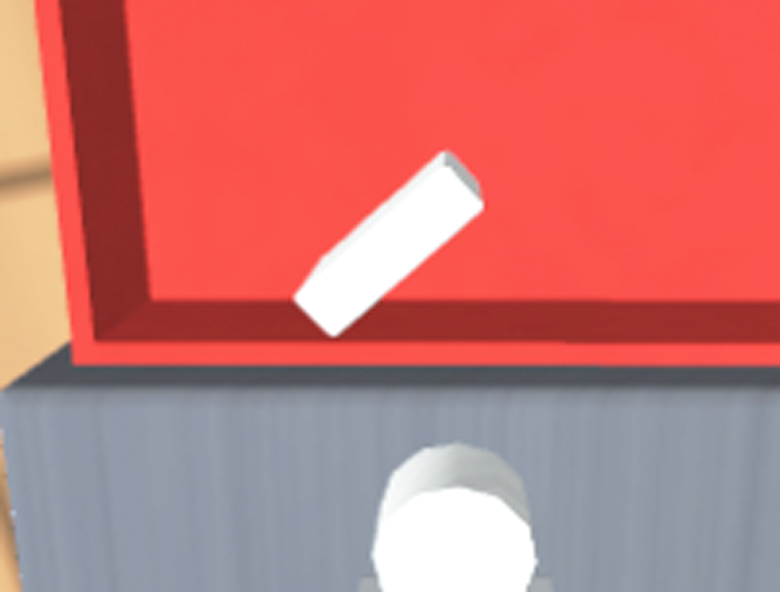

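apply_moves(targets=[-0.065,0.015,0,0,0,-1,0.14,-0.125,0.035,0,0,0,-2,0.14,-0.185,0.065,0,0,0,-3,0.14,-0.24,0.1,0,0,0,-4,0.14,-0.295,0.14,0,0,0,-5,0.14])

```text
time: 8.25
ee_pos: [0.469, 0.1409, 0.0424]
tcp_rot: [180.0, 0.0, 48.7]
wrist_force: [0.4, 0.2, -0.1]
opening: 0.0118
```

```bash
python3 look.py w7
```

```text
8.3 [0.46886638 0.1409973  0.04245464]
tcp plate [-99.8 135.4]
```

View pics/w7.png

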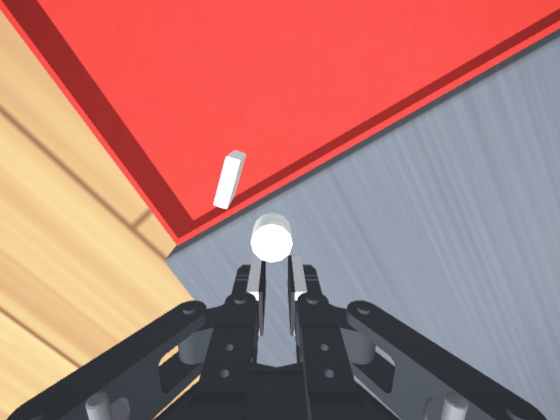

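apply_moves(targets=[0.26,0.3,0,0,0,0,0.14,0.6,0.69,0,0,0,0,0.14,0.95,1.1,0,0,0,0,0.14,1.31,1.51,0,0,0,0,0.14,1.31,1.51,0,0,0,0,0.14])

```text
time: 8.8
ee_pos: [0.5098, 0.1877, 0.0421]
tcp_rot: [180.0, -0.0, 49.2]
wrist_force: [-0.6, -0.9, -0.6]
opening: 0.012
```

apply_moves(targets=[0,0,0.8,0,0,1,0.14,0,0,1.8,0,0,2.4,0.14,0,0,1.8,0,0,3.8,0.14,0,0,1.8,0,0,5,0.14])

```text
time: 9.2
ee_pos: [0.5089, 0.1862, 0.0974]
tcp_rot: [179.9, -0.0, 79.4]
wrist_force: [0.0, -0.7, -0.5]
opening: 0.0118
```

```bash
python3 look.py w8
```

```text
9.25 [0.5085994  0.18605972 0.09678852]
tcp plate [-69.4 187.3]
```

View pics/w8.png

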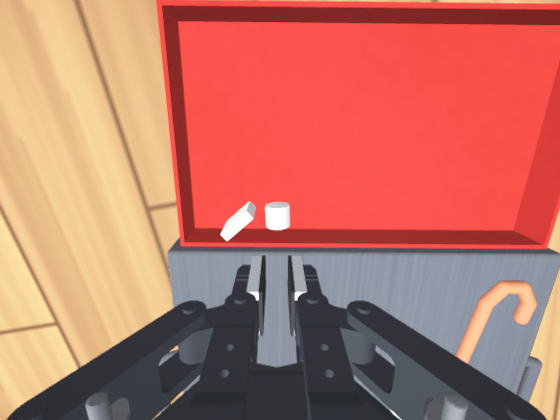

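apply_moves(targets=[-0.06,-1.4,0,0,0,0,0.14,-0.12,-2.8,0,0,0,0,0.14,-0.18,-4.2,0,0,0,0,0.14,-0.25,-5.6,0,0,0,0,0.14,-0.3,-7.0,0,0,0,0,0.14])

```text
time: 9.75
ee_pos: [0.4989, -0.0255, 0.0962]
tcp_rot: [-180.0, 0.0, 78.9]
wrist_force: [1.5, 0.8, 0.2]
opening: 0.0121
```

apply_moves(targets=[-0.04,-1.0,0,0,0,0,0.14,-0.08,-1.65,0,0,0,0,0.14,-0.08,-1.65,0,0,0,0,0.14])

```text
time: 10.05
ee_pos: [0.4966, -0.0755, 0.0962]
tcp_rot: [-180.0, 0.0, 78.8]
wrist_force: [-0.4, 0.5, 0.2]
opening: 0.0115
```

```bash
python3 look.py w9
```

```text
10.1 [ 0.49671424 -0.07425276  0.09613257]
tcp plate [-31.4 -70.5]
```

View pics/w9.png

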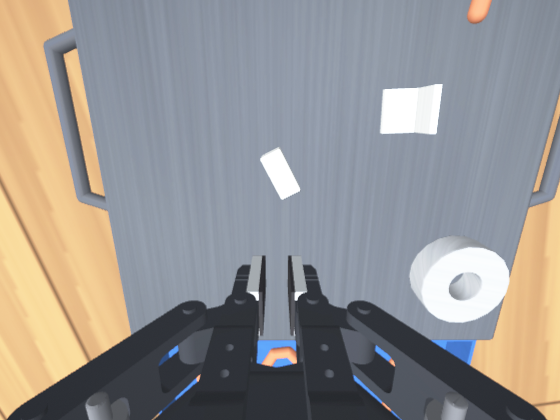

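```bash
python3 loc.py 281 174 .054 282 199 .054 402 110 .044 434 110 .064 384 133 .044 441 85 .064 438 134 .064 476 17 .045
```

```text
[ 0.5065 -0.0312] [-30.  -26.4]
[ 0.504  -0.0474] [-29.3 -42.8]
[ 0.5881 -0.0081] [45.7 11.8]
[ 0.5977 -0.0105] [55.6 11.4]
[ 0.5759 -0.0199] [36. -2.]
[0.6019 0.0019] [57.3 24.3]
[ 0.5996 -0.0241] [60.  -1.7]
[0.6322 0.0341] [81.  61.6]
```

apply_moves(targets=[0.05,-0.01,-0.8,0,0,0,0.14,0.05,-0.01,-1.6,0,0,0,0.14,0.05,-0.01,-1.8,0,0,0,0.14,0.05,-0.01,-1.8,0,0,0,0.14])

```text
time: 10.5
ee_pos: [0.498, -0.0727, 0.042]
tcp_rot: [-179.9, -0.0, 79.0]
wrist_force: [-0.6, -0.0, 1.4]
opening: 0.012
```

apply_moves(targets=[0.08,0.4,0,0,0,0,0.14,0.155,0.8,0,0,0,0,0.14,0.235,1.2,0,0,0,0,0.14,0.31,1.6,0,0,0,0,0.14,0.39,2.0,0,0,0,0,0.14])

```text
time: 11.0
ee_pos: [0.5105, -0.0123, 0.0425]
tcp_rot: [180.0, -0.0, 79.0]
wrist_force: [0.8, -0.0, -0.4]
opening: 0.0119
```

```bash
python3 look.py w10
```

```text
11.05 [ 0.51072851 -0.01105932  0.04235716]
tcp plate [-29.7  -5.8]
```

View pics/w10.png

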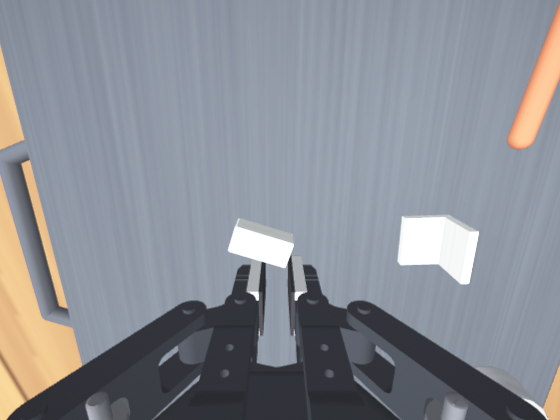

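apply_moves(targets=[0.03,0.4,0,0,0,0,0.14,0.05,0.8,0,0,0,0,0.14,0.08,1.2,0,0,0,0,0.14,0.13,1.6,0,0,0,0,0.14,0.19,2.0,0,0,0,0,0.14])

```text
time: 11.55
ee_pos: [0.516, 0.0474, 0.0423]
tcp_rot: [180.0, -0.0, 79.0]
wrist_force: [-0.2, -0.8, -0.1]
opening: 0.0119
```

```bash
python3 look.py w11
```

```text
11.6 [0.51628096 0.04869091 0.04227542]
tcp plate [-35.7  53.9]
```

View pics/w11.png

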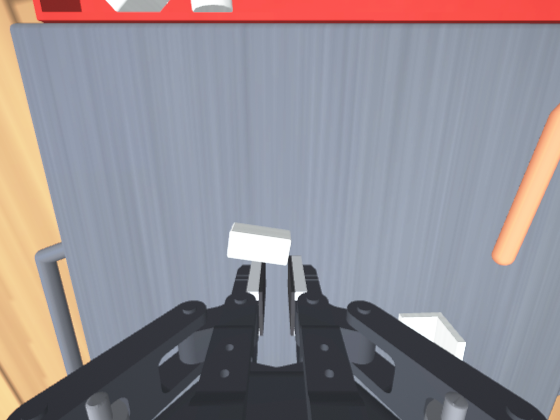

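apply_moves(targets=[0.1,0.38,0,0,0,-0.6,0.14,0.22,0.75,0,0,0,-1.2,0.14,0.37,1.12,0,0,0,-1.8,0.14,0.54,1.48,0,0,0,-2.4,0.14,0.72,1.84,0,0,0,-2.5,0.14])

```text
time: 12.1
ee_pos: [0.5377, 0.1022, 0.0422]
tcp_rot: [-180.0, 0.0, 63.9]
wrist_force: [-0.5, -0.6, 0.2]
opening: 0.012
```

```bash
python3 look.py w12
```

```text
12.15 [0.5384721  0.10348417 0.04226274]
tcp plate [-24.3 111.9]
```

View pics/w12.png

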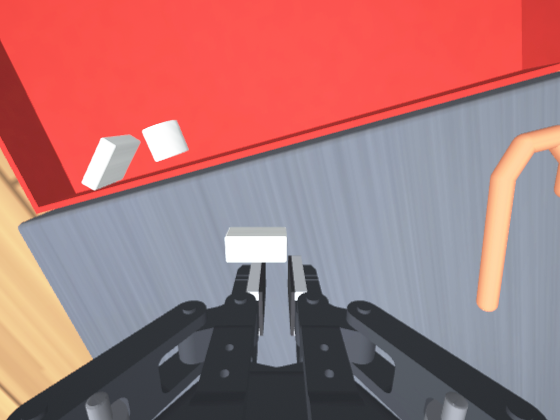

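apply_moves(targets=[0.2,0.42,0,0,0,0,0.14,0.44,0.9,0,0,0,0,0.14,0.68,1.4,0,0,0,0,0.14,0.93,1.9,0,0,0,0,0.14,1.15,2.36,0,0,0,0,0.14])

```text
time: 12.65
ee_pos: [0.5727, 0.1739, 0.0422]
tcp_rot: [180.0, -0.0, 64.0]
wrist_force: [0.4, -0.4, -0.7]
opening: 0.0122
```

apply_moves(targets=[0,0,0,0,0,0,0.14,0,0,0.8,0,0,1,0.14,0,0,1.8,0,0,2.5,0.14,0,0,1.8,0,0,2.5,0.14])

```text
time: 13.05
ee_pos: [0.5737, 0.1728, 0.1006]
tcp_rot: [179.7, -0.1, 79.3]
wrist_force: [-0.5, -0.2, 0.5]
opening: 0.0121
```

```bash
python3 look.py w13
```

```text
13.1 [0.57311821 0.17256469 0.09845367]
tcp plate [ -3.5 186.3]
```

View pics/w13.png

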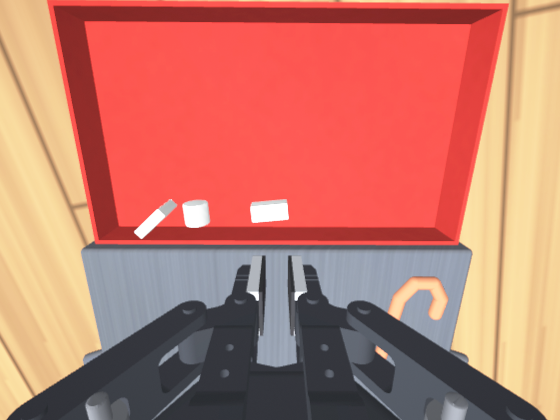

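apply_moves(targets=[0.06,-1.4,0,0,0,0,0.08,0.12,-2.8,0,0,0,0,0.08,0.18,-4.2,0,0,0,0,0.08,0.24,-5.6,0,0,0,0,0.08,0.3,-6.8,0,0,0,0,0.08])

```text
time: 13.6
ee_pos: [0.5803, -0.0337, 0.0952]
tcp_rot: [-179.9, 0.0, 78.9]
wrist_force: [1.2, -0.3, 0.3]
opening: 0.0069
```

apply_moves(targets=[0.01,-0.6,0,0,0,0,0.08,0.01,-0.6,0,0,0,0,0.08,0.01,-0.6,0,0,0,0,0.08])

```text
time: 13.9
ee_pos: [0.5809, -0.0498, 0.0955]
tcp_rot: [-179.9, -0.0, 78.9]
wrist_force: [-0.7, 0.3, 0.6]
opening: 0.007
```

```bash
python3 look.py w14
```

```text
13.95 [ 0.5809923  -0.04918247  0.09562701]
tcp plate [ 46.5 -29.9]
```

View pics/w14.png

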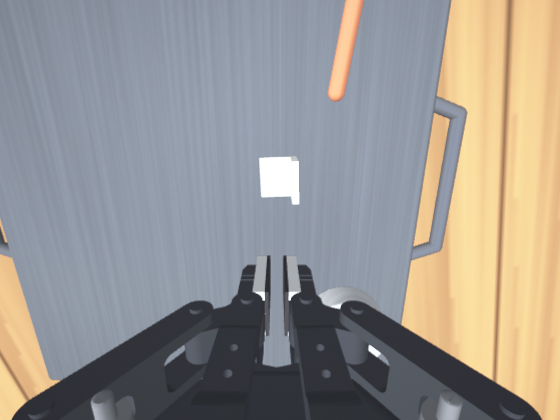

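apply_moves(targets=[0.03,0,-0.8,0,0,0,0.08,0.03,0,-1.6,0,0,0,0.08,0.03,0,-1.78,0,0,0,0.08,0.03,0,-1.78,0,0,0,0.08])

```text
time: 14.35
ee_pos: [0.5816, -0.0486, 0.0424]
tcp_rot: [-179.9, 0.0, 79.0]
wrist_force: [-0.6, -0.2, 0.9]
opening: 0.0074
```

apply_moves(targets=[0.07,0.4,0,0,0,0,0.08,0.14,0.8,0,0,0,0,0.08,0.21,1.2,0,0,0,0,0.08,0.28,1.6,0,0,0,0,0.08])

```text
time: 14.75
ee_pos: [0.5911, -0.0002, 0.0435]
tcp_rot: [179.9, 0.0, 79.0]
wrist_force: [-0.5, -1.0, 1.4]
opening: 0.0071
```

```bash
python3 look.py w15
```

```text
14.8 [0.59133512 0.00117479 0.04337179]
tcp plate [47.1 21.6]
```

View pics/w15.png

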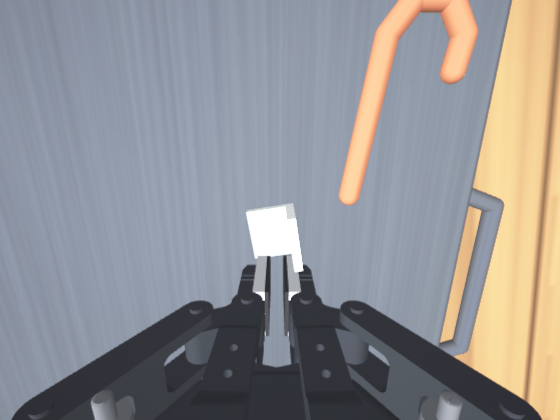

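apply_moves(targets=[0.05,0.4,0,0,0,0,0.08,0.1,0.8,0,0,0,0,0.08,0.15,1.2,0,0,0,0,0.08,0.2,1.6,0,0,0,0,0.08,0.25,2.0,0,0,0,0,0.08])

```text
time: 15.3
ee_pos: [0.5983, 0.0593, 0.0431]
tcp_rot: [180.0, 0.0, 79.0]
wrist_force: [-1.6, -1.8, 4.3]
opening: 0.0067
```

```bash
python3 look.py w16
```

```text
15.35 [0.59847049 0.06081788 0.04303538]
tcp plate [42.7 81.5]
```

View pics/w16.png

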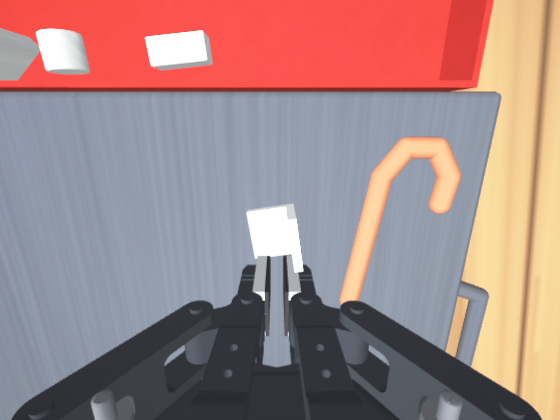

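```bash
python3 loc.py 350 294 .045 378 180 .045 440 207 .045; python3 -c "
from workcell import bot
print(bot.get_obs()['wrist_force'])"
```

```text
[0.634  0.0388] [81.8 66.6]
[0.6547 0.0999] [ 90.4 130.6]
[0.6839 0.0803] [122.9 116.9]
[-0.72168167  0.50493196  3.586968  ]
```

apply_moves(targets=[0.075,0.4,0,0,0,0,0.08,0.15,0.8,0,0,0,0,0.08,0.235,1.2,0,0,0,0,0.08,0.31,1.6,0,0,0,0,0.08])

```text
time: 15.75
ee_pos: [0.6076, 0.1074, 0.0429]
tcp_rot: [-180.0, 0.0, 79.0]
wrist_force: [-0.3, -2.9, 3.2]
opening: 0.0069
```

```bash
python3 look.py w17
```

```text
15.8 [0.60788816 0.10893037 0.04285275]
tcp plate [ 42.8 130.5]
```

View pics/w17.png

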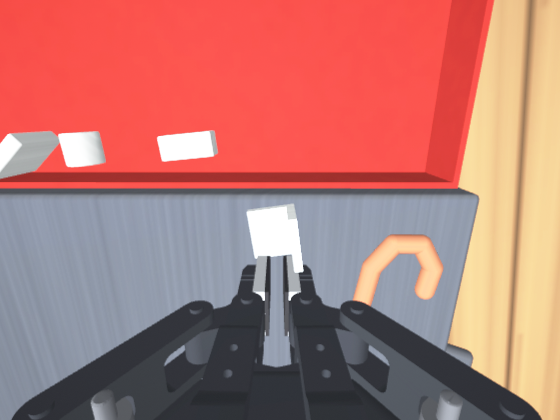

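apply_moves(targets=[0.085,0.45,0,0,0,0,0.08,0.175,0.92,0,0,0,0,0.08,0.265,1.4,0,0,0,0,0.08,0.36,1.85,0,0,0,0,0.08,0.41,2.1,0,0,0,0,0.08])

```text
time: 16.3
ee_pos: [0.6197, 0.1711, 0.0424]
tcp_rot: [-180.0, -0.0, 79.1]
wrist_force: [0.6, -1.6, 0.7]
opening: 0.0072
```

```bash
python3 look.py w18
```

```text
16.35 [0.61982911 0.171616   0.04240024]
tcp plate [ 42.5 194.3]
```

View pics/w18.png

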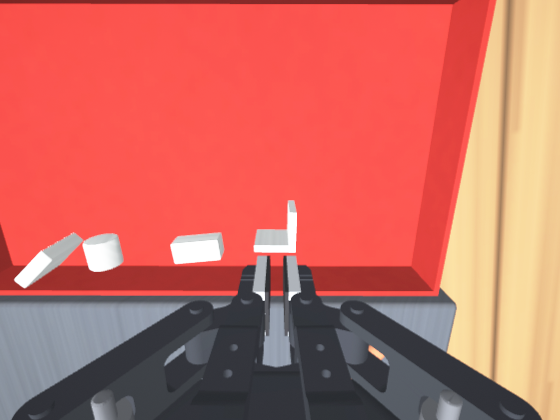

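Angle is over the edge (at about (278,235)), tipping into the pan. Raise and look again from clear of the scene.

apply_moves(targets=[0,0,0,0,0,0,0.08,0,0,0.8,0,0,0,0.08,0,0,2.0,0,0,0,0.08,-0.6,0.8,3.2,0,0,0,0.08,-1.2,1.6,4.2,0,0,0,0.08])

```text
time: 16.85
ee_pos: [0.5836, 0.2167, 0.1708]
tcp_rot: [180.0, -0.0, 78.9]
wrist_force: [0.3, 0.9, 0.2]
opening: 0.0069
```

apply_moves(targets=[-0.9,1.2,0.4,0,0,0,0.08,-1.8,2.4,0.8,0,0,0,0.08,-2.7,3.6,0.8,0,0,0,0.08,-3.6,4.8,0.8,0,0,0,0.08,-4.5,6.0,0.8,0,0,0,0.08])

```text
time: 17.35
ee_pos: [0.4477, 0.398, 0.1932]
tcp_rot: [180.0, -0.0, 78.9]
wrist_force: [0.5, 0.8, 0.8]
opening: 0.007
```

apply_moves(targets=[-0.9,1.2,0,0,0,0,0.08,-1.8,2.4,0,0,0,0,0.08,-2.7,3.6,0,0,0,0,0.08,-2.7,3.6,0,0,0,0,0.08])

```text
time: 17.75
ee_pos: [0.3647, 0.5084, 0.1924]
tcp_rot: [-179.9, -0.0, 79.2]
wrist_force: [-0.9, -0.5, -0.4]
opening: 0.0069
```

```bash
python3 - <<'E'
from workcell import bot,camera
import cv2
c=camera("scene");cv2.imwrite("pics/s19.png",cv2.resize(c["img"][150:300,50:480,::-1],None,fx=1.85,fy=1.85*1.3,interpolation=cv2.INTER_CUBIC))
c=camera("top"); cv2.imwrite("pics/t19.png",cv2.resize(c["img"][140:305,95:380,::-1],None,fx=2.8,fy=2.8,interpolation=cv2.INTER_CUBIC))
E
python3 look.py w19
```

```text
17.9 [0.36800856 0.50485048 0.19277695]
tcp plate [-268.2  473.4]
```

View pics/s19.png

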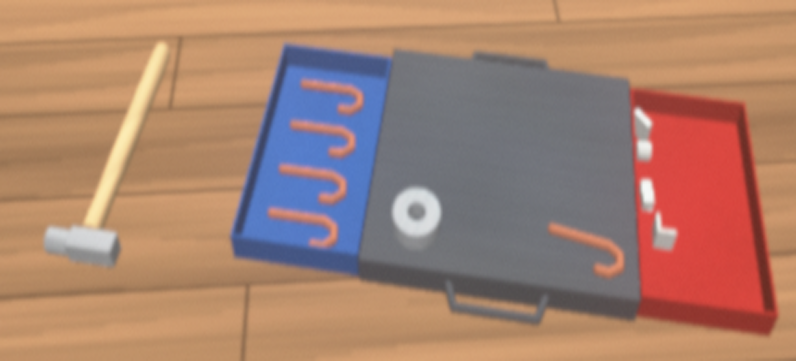

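View pics/t19.png

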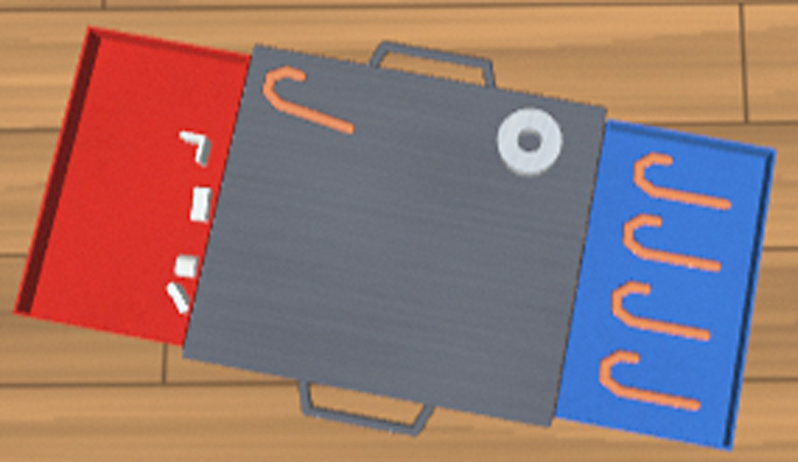

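The zoomed top view shows all four offcuts in the red pan: angle (195,147), square (201,204), round (186,266) and flat (178,297). The hook (352,130) and ring (529,141) are at their starting pixels.

```bash
python3 -c "
from workcell import bot
print(bot.get_obs()['time']); print(bot.job_done())"
```

```text
17.9
the job is handed in; nothing more can be done
None
```

All four offcuts are in the red scrap pan, and the job was handed in at 17.9 s of the 67 s allowed. I pushed them one at a time with the nearly shut fingertips about 2 mm above the plate, in the order flat, round, square, angle.

**Final check:** the last top and scene views show all four inside the pan. Nothing has landed in the blue tray or on the bench. The bolster ring and the hook on the plate are at the same pixels as at the start, and the hammer looks undisturbed in the scene view. The arm had been moved clear, touching nothing.

**Oddities:**
- The flat offcut came to rest standing on its edge in the pan. I steered the round and the square further along the plate's edge so they would not land on it.
- During the angle push I read a small upward force of 3–4 N. I did not establish the cause; a fingertip rubbing on the angle's flat leg seems likely. The other wrist readings stayed under about 3 N.
- Measured positions of the plate and offcuts differed between cameras by up to about 6 mm where fully visible. I rechecked the last three with the wrist camera before pushing.

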